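# Pull the filter cassette of the bench dust extractor for inspection

### The job

On the bench dust extractor, turn the black speed dial until its pointer clicks in at 2, then swing the filter cover by its bar up and back to upright or a little beyond, where it stays. Draw the filter cassette straight up out of its slot by the green tab and finish while still holding it: upright and still, at least 5 cm clear above the housing, its broad pleated face square to the robot's straight-ahead direction, arm and cassette clear of the machine. Leave the jar, spool and beeswax where they are, the dial at 2 and the cover open.

Things in the scene. Friction and masses are not known exactly. Their poses are not given: they have to be found in the camera images.
- extractor: Grey box-shaped bench dust extractor, fixed to the bench, place and angle vary; housing 150 x 240 x 80 mm (x, y, z). Origin: centre of its underside. -x face (black louvres) looks roughly to the robot; +y is left seen from there. On its deck: dial axis at x 0, y -70 mm; shut cover over x -55..+55, y -10..+100 mm; filter slot centre x -12, y +45 mm. Hose spigot, 35 mm long, at the back.
- dial (a joint): Angle of the speed dial in rad: 0.6 rad per number, 1 at 0, 2 at 0.6, 3 at 1.2, 4 at 1.8; stops a little beyond 1 and 4. Grows counter-clockwise seen from above. It clicks into a sprung detent at every number (about 0.05 N m to turn) and starts at 3 or 4.
- dial_grip (a point): Point on the dial's vertical axis, 25 mm above the deck (turns with the dial). Dial: round black ribbed sleeve, 43 mm diameter, 3 to 40 mm above the deck, yellow pointer line over its top and down its side; numbers 1 to 4 on the white plate at its foot on the robot's side, left to right.
- cover (a joint): Angle of the filter cover in rad: 0 shut, 1.57 swung up and back by a right angle, stop at 1.75. A stiff friction hinge: it stays where it is left; about 2 to 4 N at the bar moves it.
- cover_hinge (a point): Middle of the cover's hinge axis, at deck height at the cover's far (+x) edge; fixed to the extractor, with its axes. The hinge runs along the extractor's y.
- cover_grip (a point): Centre of the cover's handle: round steel bar, 11 mm thick, parallel to the hinge, 61 mm free between its posts, its centre 34 mm above the cover's upper face. With the cover shut it lies 92 mm in front of (-x) and 80 mm above the hinge axis; it moves with the cover. Cover: grey dome 110 x 110 x 46 mm with 3 mm walls.
- cassette: Loose filter cassette, 0.12 kg, hidden under the cover. Origin: centre of its underside; z up, x through its thickness (normal of the pleated faces), y along its width. White frame 16 x 83 x 58 mm; green flange 34 x 98 mm at height 58..62 mm, resting on the deck; green tab 12 (x) x 40 (y) mm at height 62..96 mm. Slot 23 x 90 mm: raise it 60 mm to leave the slot.
- ahead (a point): A fixed mark in the world (no visible body) whose x axis is the robot's straight-ahead direction; only its direction matters.
- dye_jar: Teal jar with screw cap, 43 x 43 x 50 mm, standing left of the extractor; bystander. Origin: centre of its underside.
- spool: Thread spool, 36 x 55 x 70 mm, standing right of the extractor; bystander. Origin: centre of its underside.
- beeswax: Yellow block of beeswax, 36 x 58 x 20 mm, behind the extractor; bystander. Origin: centre of its underside.

How it is judged:
By the outcome, as a careful person would: the job done as asked, in the order asked, and still so for the second after the job is handed in, while the arm keeps its last pose, push and grip.
It also fails if it takes over 62 s, if anything falls off the work surface, if the arm or the gripper's body presses on something with over 40 N, if the wrist force passes 120 N, or if a joint passes its speed limit or range.

### The arm

A 7-joint arm with a two-finger parallel gripper is mounted at the origin on a cart in front of the work surface, level with it; the furniture and walls round the work are solid. World frame = base frame: x ahead of the robot, y to its left, z up, the work surface at z = 0. Lengths are in m, angles in rad, forces in N, time in s.
With the tool pointing down it reaches from about 0.4 to 0.875 m from the base axis. Payload 19.3 kg.
Tool frame: the origin (TCP) lies on the centre line of the jaws, within the pads' length; the fingertips stand 25 mm ahead of it and the grasp point (between the pads) lies 6 mm ahead of it (tip_extent is the z of the fingertips in the tool frame, in m); z points along the fingers, x is the direction in which the jaws open and shut, and the axes are right-handed (so a half turn about z gives the same grasp; the last joint's range is limited). The gripper opens to 85 mm and grips with 20 to 120 N. Pads are 22 mm wide; open, the fingers measure 114 mm over their backs; the gripper's body (76 mm by 85 mm) begins 54 mm behind the grasp point. The pads swing forward as they close: fully open they stand 13 mm farther back than shut.
Start: joints at [-1.17, 0.521, -0.036, 1.599, 0.021, 1.021, -0.113], TCP at [0.284, 0.557, 0.256] pointing down, gripper open.
Joint ranges: [-2.91, 2.91], [-0.3, 2.13], [-1.5, 1.42], [0.17, 2.43], [-1.26, 4.41], [0.16, 1.93], [-2.52, 2.52]. Speed limits (rad/s): [1.89, 1.89, 2.39, 2.39, 3.01, 3.01, 3.01].

### API

Orientations are given as a 3x3 rotation matrix whose columns are the frame's x, y, z axes.
In Python, from plant import * gives the robot as it stands.
- The arm moves only by the tool send_rows, never from a script. Its arguments are lists of equal length, an entry for each row: "offset": the shift along the tool's x, y, z in mm, a list of three; "rot": the turn, a rotation vector about the tool's x, y, z in rad, a list of three; "fingers": the finger opening in mm, from 0 to 85.4. A call has 1 to 5 rows; each row is the pose to reach, as a shift and turn from the pose commanded when the call began, along the tool's axes at that moment; what a row does not reach only later rows make up. A row lasts 1/8 s, in which the tool goes at most 62.5 mm and 10.7 degrees, less where a joint would pass 70% of its speed; a pose out of reach is approached as far as the arm can. A call with a gripper value outside its range is refused whole. The fingers move at their own pace and stop on an object; "force" is the grip in N (left out, the last holds). Time passes only in rows, so rows that repeat a pose let the fingers close. It gives the time, the measured TCP pose, the force and the opening at its end, in the units of the state.
- sense(): the state, without advancing time (a new reading comes with each control period).
- snapshot(name): name is "scene" or "top" or "wrist"; returns a dict with "pixels" (400x640x3 uint8, red, green, blue), "fov_y" (degrees; the focal length in pixels is half the picture's height over the tangent of half this angle, whatever the lens; pixels are square), "cx", "cy" (the principal point, pixels), "R" (3x3) and "t" (3): a world point X has camera coordinates R X + t; the wrist camera has in their place "tool_from_camera" (4x4, takes a point from camera to tool coordinates, whose origin is the TCP and whose axes are the tool frame's). Camera axes: x right, y down, z forward; pixel columns grow to the right and rows downward; lengths in m; the calibration is good to about 2 mm. A picture is of the moment at which its call begins: read the wrist's pose just before it. There is no depth.
- finish_job(): hands the job in, once; it reports no verdict.
Trained networks look in the newest picture that a camera, given by its name, has taken for a name from the list of things; names that differ only in an ending like _2 or _b are one class to them, and where a whole thing is asked for, a point or a joint stands for the part that bears it (a point fixed in the world has none). Each returns a list of dicts, best first, with "conf" (0 to 1); they miss things now and then, are a little off and sometimes report something else, mostly with a low value. They report only what shows in the picture. A call takes as long as a camera call.
- boxes_of(thing, camera): "point" ([column, row] in pixels, amid what is visible of it).
- outline_of(thing, camera): "mask" (400x640 bool, what is visible of it) and "point" ([column, row] in pixels, amid what is visible of it).
The state is a dict: "time_s": time; "qpos": joint angles; "qd": joint speeds; "joint_torque": joint torques, N m; "tcp_pos": TCP position; "orientation": TCP orientation; "contact_force": force on the tool from outside, world axes, zero at the start; "torque": the same for the moment, N m; "width": finger opening in m.
Only numpy, scipy, OpenCV 4.12 (cv2) and the standard library are available. Lean on these libraries where they do the work, as an engineer would, in place of code of your own. Each camera call takes 0.05 s, during which the arm holds its last target.

## Working session

There is one attempt and no reset: what is moved stays moved. The work goes in short steps, Python scripts to look and compute and a tool call to move; the robot and the scene stay as the last step left them, time stands still between calls to the robot, and variables do not carry over. Pictures are saved under pics/ and viewed, and the job is handed in when it is done.

Besides the shell and the picture viewer there is one more tool, called after "Call:" in YAML: its name, and indented under it one key for each argument. send_rows: Moves the arm, as the interface text tells. Its arguments: {"type":"object","properties":{"offset":{"type":"array","items":{"type":"array","items":{"type":"number"}}},"rot":{"type":"array","items":{"type":"array","items":{"type":"number"}}},"fingers":{"type":"array","items":{"type":"number"}},"force":{"type":"number"}},"required":["offset","rot","fingers"]}

```bash
ls; mkdir -p pics; cat > h.py <<'E'
from plant import *
import numpy as np, cv2
def take(n,f):
    s=sense(); d=snapshot(n); p=np.array(d["pixels"]); cv2.imwrite(f"pics/{f}.png",p[...,::-1]); 
    if n=="wrist":
        T=np.array(d["tool_from_camera"]); Rw=np.array(s["orientation"]); tw=np.array(s["tcp_pos"])
        Rc=Rw@T[:3,:3]; tc=Rw@T[:3,3]+tw
        d["R"]=Rc.T; d["t"]=-Rc.T@tc
    d["R"]=np.array(d["R"]); d["t"]=np.array(d["t"]); d["f"]=200/np.tan(np.radians(d["fov_y"])/2)
    return d
def atz(d,uv,z):
    r=d["R"].T@np.array([(uv[0]-d["cx"])/d["f"],(uv[1]-d["cy"])/d["f"],1]); c=-d["R"].T@d["t"]
    return c+r*(z-c[2])/r[2]
def proj(d,X):
    q=np.atleast_2d(X)@d["R"].T+d["t"]; return q[:,:2]/q[:,2:]*d["f"]+[d["cx"],d["cy"]]
E
python3 - <<'E'
from h import *
for n in("scene","top"):
    d=take(n,n+"0"); print(n,d["f"],-d["R"].T@d["t"])
    for t in("extractor","dial","cover_grip","cover","dye_jar","spool","beeswax","cassette"):
        print(t,[(np.round(b["point"]),round(b["conf"],2)) for b in boxes_of(t,n)][:2])
s=sense(); print(s)
E
```

```text
pics
scene 367.8216606703671 [ 0.03142003 -0.2069444   0.73337865]
extractor [(array([355., 248.]), 0.72)]
dial [(array([386., 245.]), 0.86)]
cover_grip [(array([334., 229.]), 0.9)]
cover [(array([337., 232.]), 0.64), (array([284., 240.]), 0.27)]
dye_jar [(array([283., 241.]), 0.69)]
spool [(array([428., 267.]), 0.71)]
beeswax [(array([386., 246.]), 0.32)]
cassette []
top 441.64703104550733 [0.38201943 0.06529184 1.0453893 ]
extractor [(array([377., 222.]), 0.97)]
dial [(array([408., 217.]), 0.69)]
cover_grip [(array([353., 219.]), 0.81)]
cover [(array([355., 220.]), 0.59)]
dye_jar [(array([294., 235.]), 0.7)]
spool [(array([440., 204.]), 0.89)]
beeswax [(array([352., 170.]), 0.86)]
cassette [(array([438., 202.]), 0.72)]
{'time_s': 0.9, 'qpos': array([-1.17024172,  0.52134572, -0.03627069,  1.59950939,  0.02119908,
        1.02109072, -0.11280951]), 'qd': array([ 0.00078019,  0.00011868, -0.0004341 , -0.00040116, -0.0015106 ,
        0.00079135,  0.00055197]), 'joint_torque': array([ 1.88099642e-03, -9.26761580e+01,  1.97822191e+00, -3.70233357e+01,
        1.79946295e-02,  1.89373059e-03, -6.80242192e-05]), 'tcp_pos': array([0.28350823, 0.5569927 , 0.25632159]), 'orientation': array([[ 4.53628596e-01,  8.91190830e-01,  2.43264441e-05],
       [ 8.91190830e-01, -4.53628597e-01,  2.38659858e-05],
       [ 3.23043184e-05,  1.08532102e-05, -9.99999999e-01]]), 'contact_force': array([-0.36823229,  0.2281838 ,  0.35162982]), 'torque': array([ 0.00931176,  0.01313217, -0.0020572 ]), 'width': 0.08532294597799765}
```

```bash
python3 - <<'E'
import cv2
for n,(a,b,c,d) in {"scene0":(190,320,230,470),"top0":(120,300,240,480)}.items():
    i=cv2.imread(f"pics/{n}.png")[a:b,c:d]; cv2.imwrite(f"pics/{n}c.png",cv2.resize(i,None,fx=3,fy=3,interpolation=cv2.INTER_CUBIC))
E
```

```text
(no output)
```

View pics/scene0.png

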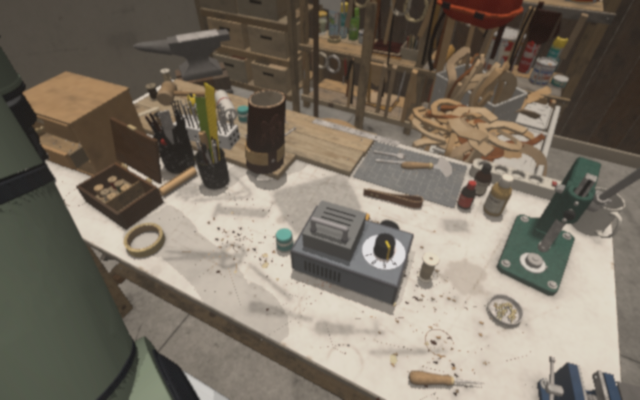

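View pics/top0.png

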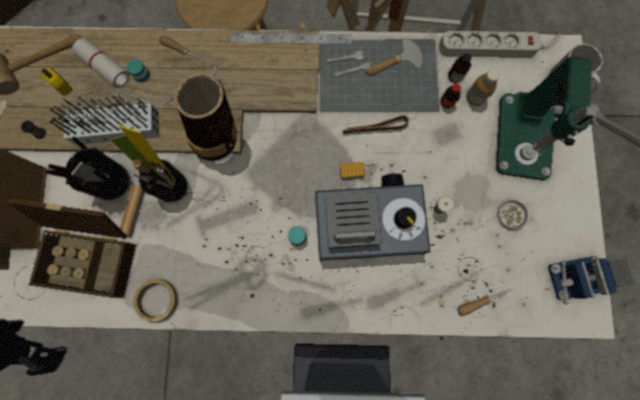

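```bash
ls pics
```

```text
scene0.png
scene0c.png
top0.png
top0c.png
```

View pics/scene0c.png

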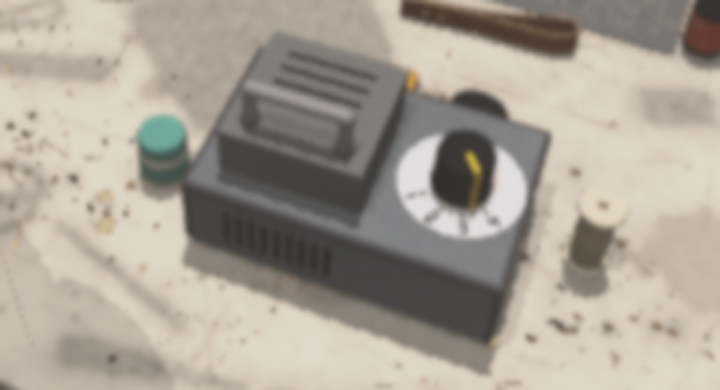

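View pics/top0c.png

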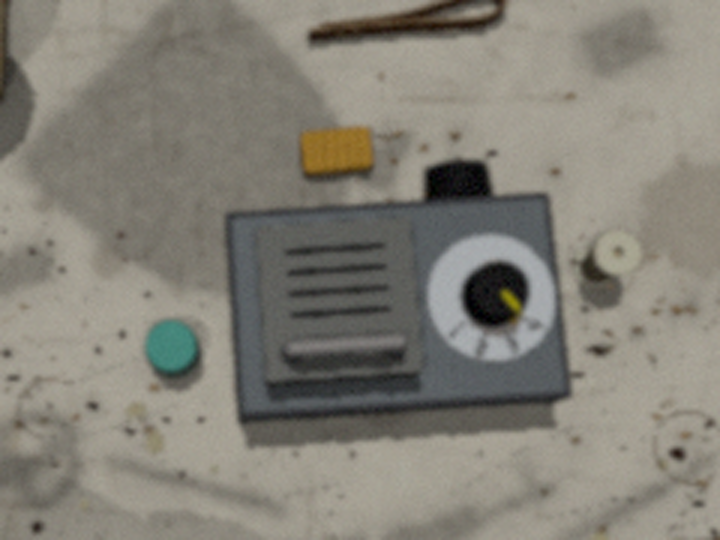

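```bash
cat > fit.py <<'E'
from h import *
from scipy.optimize import least_squares
T=take("top","top1"); S=take("scene","scene1")
print("top axes", np.round(T["R"],2).tolist())
c=lambda L,o:[(o[0]+x/3,o[1]+y/3) for x,y in L]
tp=c([(228,213),(547,195),(569,394),(241,417)],(240,120))
tX=[(75,120,80),(75,-120,80),(-75,-120,80),(-75,120,80)]
sp=c([(549,133),(505,288),(185,185),(490,341),(190,235)],(230,190))
sX=[(75,-120,80),(-75,-120,80),(-75,120,80),(-75,-120,0),(-75,120,0)]
def W(p,X):
    X=np.array(X,float)/1000; a=p[2]; R=np.array([[np.cos(a),-np.sin(a),0],[np.sin(a),np.cos(a),0],[0,0,1]])
    return X@R.T+[p[0],p[1],0]
for use in("both","top","scene"):
    def res(p):
        r=[]
        if use!="scene": r.append((proj(T,W(p,tX))-tp).ravel())
        if use!="top": r.append((proj(S,W(p,sX))-sp).ravel())
        return np.concatenate(r)
    r=least_squares(res,[.4,-.05,0]); print(use,r.x,np.round(r.fun,1))
    if use=="both": np.save("ext.npy",r.x)
p=np.load("ext.npy")
for n,X in dict(dial_top=(0,-70,120),grip=(-37,45,160)).items(): print(n,W(p,[X]),proj(T,W(p,[X])),proj(S,W(p,[X])))
for t in("dye_jar","spool","beeswax"):
    for n,d in(("top",T),("scene",S)):
        b=boxes_of(t,n); print(t,n,atz(d,b[0]["point"],.02) if b else None)
E
python3 fit.py
```

```text
top axes [[0.02, -1.0, -0.01], [-0.98, -0.02, -0.21], [0.21, 0.01, -0.98]]
both [ 0.5291776  -0.03522515  0.08854171] [-0.4 -0.3  0.1 -1.5  0.6 -0.7 -0.3 -0.9  0.6 -0.9 -0.2  0.3 -0.7 -1.4
 -0.7  2.6 -0.5  2.7]
top [ 0.52728221 -0.03524815  0.0846081 ] [-0.3  0.3  0.3 -0.5  0.5  0.4 -0.5 -0.2]
scene [ 0.5312126  -0.03498897  0.0901149 ] [ 0.7 -1.6  0.1 -0.6 -0.3 -2.  -0.4  1.8 -0.1  2.1]
dial_top [[ 0.53536743 -0.10495094  0.12      ]] [[406.98521449 215.14777848]] [[386.02832027 239.6658522 ]]
grip [[0.48834337 0.00632681 0.16      ]] [[355.54762132 233.95834814]] [[329.49812383 223.94267334]]
dye_jar top [0.4937412  0.13744533 0.02      ]
dye_jar scene [ 0.55504349 -0.02663934  0.02      ]
spool top [ 0.5760806  -0.20212229  0.02      ]
spool scene [ 0.58343126 -0.19665082  0.02      ]
beeswax top [0.66115291 0.00669571 0.02      ]
beeswax scene None
```

```bash
cat >> h.py <<'E'
from scipy.spatial.transform import Rotation as Ro
def down(a): # tool down, tool x at world angle a(rad)
    return np.array([[np.cos(a),np.sin(a),0],[np.sin(a),-np.cos(a),0],[0,0,-1]])
def go(pos,R=None):
    s=sense(); O=np.array(s["orientation"]); 
    o=O.T@(np.array(pos)-s["tcp_pos"])*1000
    rv=Ro.from_matrix(O.T@R).as_rotvec() if R is not None else np.zeros(3)
    print("off",np.round(o,1),"norm",round(np.linalg.norm(o)),"rot",np.round(rv,3),"t",s["time_s"],"tcp",np.round(s["tcp_pos"],4),"q",np.round(s["qpos"],2),"F",np.round(s["contact_force"],1),"w",round(s["width"],4))
E
python3 -c "
from h import *
go([.50,-.105,.27])"
```

```text
off [-491.8  493.2  -13.7] norm 697 rot [0. 0. 0.] t 1.3 tcp [0.2836 0.557  0.2563] q [-1.17  0.52 -0.04  1.6   0.02  1.02 -0.11] F [-0.1  0.5 -0.8] w 0.0856
```

Call:
send_rows:
  offset:
    - [-40,40,-10]
    - [-80,80,-14]
    - [-122,122,-14]
    - [-166,166,-14]
    - [-210,210,-14]
  rot:
    - [0,0,0]
    - [0,0,0]
    - [0,0,0]
    - [0,0,0]
    - [0,0,0]
  fingers: [85,85,85,85,85]

```text
time_s: 1.92
tcp_pos: [0.3758, 0.2727, 0.2705]
orientation: [[0.454, 0.891, 0.001], [0.891, -0.454, 0.0], [0.001, 0.0, -1.0]]
contact_force: [2.6, 0.0, -0.5]
width: 0.0846
```

Call:
send_rows:
  offset:
    - [-44,44,0]
    - [-88,88,0]
    - [-132,132,0]
    - [-176,176,0]
    - [-220,220,0]
  rot:
    - [0,0,0]
    - [0,0,0]
    - [0,0,0]
    - [0,0,0]
    - [0,0,0]
  fingers: [85,85,85,85,85]

```text
time_s: 2.55
tcp_pos: [0.4721, -0.0232, 0.2706]
orientation: [[0.453, 0.891, 0.001], [0.891, -0.453, 0.0], [0.001, 0.001, -1.0]]
contact_force: [0.9, 0.8, 0.3]
width: 0.0853
```

Call:
send_rows:
  offset:
    - [-40,40,0]
    - [-62,63,0]
    - [-62,63,0]
    - [-62,63,0]
  rot:
    - [0,0,0]
    - [0,0,0]
    - [0,0,0]
    - [0,0,0]
  fingers: [60,60,60,60]

```text
time_s: 3.05
tcp_pos: [0.4995, -0.1044, 0.2702]
orientation: [[0.453, 0.891, -0.0], [0.891, -0.453, 0.0], [0.0, -0.0, -1.0]]
contact_force: [-0.1, 1.3, -1.3]
width: 0.0601
```

```bash
python3 -c "
from h import *
d=take('wrist','w1')
go([.535,-.105,.114])
print(proj(d,[[.535,-.105,.12],[.531,-.105,.08]]))
for t in('dial','cover_grip'): print(t,[(b['point'],b['conf']) for b in boxes_of(t,'wrist')][:2])
"
```

```text
off [ 15.2  32.1 156.3] norm 160 rot [0. 0. 0.] t 3.1 tcp [ 0.4995 -0.1041  0.2703] q [-0.11  0.33  0.25  1.89 -0.1   0.93  1.29] F [-0.3  0.5 -0.2] w 0.0599
[[332.3083531  218.62464996]
 [329.00245855 203.45933819]]
dial [([329.4, 211.3], 0.86)]
cover_grip [([439.0, 149.4], 0.9)]
```

View pics/w1.png

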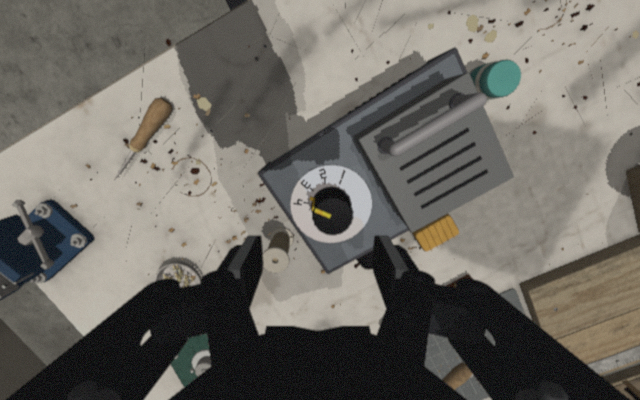

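```bash
python3 - <<'E'
import cv2
i=cv2.imread("pics/w1.png")[150:280,250:410]; cv2.imwrite("pics/w1c.png",cv2.resize(i,None,fx=4.5,fy=4.5,interpolation=cv2.INTER_CUBIC))
E
```

```text
(no output)
```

View pics/w1c.png

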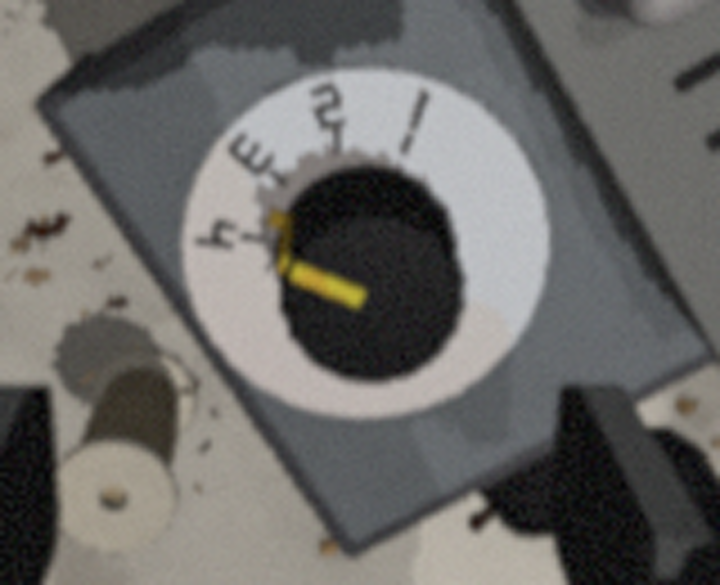

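```bash
python3 - <<'E'
from h import *
d=take("wrist","w2"); e=np.array([.528,-.0352,.087])
def ang(uv,z,c=None):
    uv=(250+uv[0]/4.5,150+uv[1]/4.5); P=atz(d,uv,z); return P[:2]
def A(v): return np.degrees(np.arctan2(v[1],v[0])-e[2])%360
c=e[:2]+Ro.from_euler('z',e[2]).as_matrix()[:2,:2]@[0,-.07]
print("c",c,"plate centre",ang((366,243),.081),"dialtop centre",ang((371,283),.12))
for n,uv in dict(n1=(408,150),n2=(338,148),n3=(278,178),n4=(252,238)).items(): print(n,A(ang(uv,.081)-c), A(ang(uv,.081)-ang((366,243),.081)))
print("foot",A(ang((278,218),.083)-c),"topline",A(ang((292,269),.12)-ang((365,299),.12)), "tip from c",A(ang((290,268),.12)-c))
E
```

```text
c [ 0.53408232 -0.10493525] plate centre [ 0.53274262 -0.10244216] dialtop centre [ 0.52969689 -0.10179691]
n1 124.3562494403018 125.52886617380825
n2 160.02478286677288 164.54826115258518
n3 194.9673464124168 200.6303304878098
n4 230.56315348967735 235.48581667922292
foot 213.4097602538728 topline 214.63455776842332 tip from c 211.1442674168728
```

```bash
python3 -c "
from h import *
go([.5325,-.1035,.114])"
```

```text
off [ 15.4  29.  156.4] norm 160 rot [0. 0. 0.] t 3.25 tcp [ 0.4997 -0.1042  0.2704] q [-0.11  0.33  0.25  1.89 -0.1   0.93  1.29] F [ 0.9  0.8 -0.9] w 0.0599
```

Call:
send_rows:
  offset:
    - [15,29,30]
    - [15,29,60]
    - [15,29,95]
    - [15,29,95]
  rot:
    - [0,0,0]
    - [0,0,0]
    - [0,0,0]
    - [0,0,0]
  fingers: [62,62,62,62]
  force: 30

```text
time_s: 3.75
tcp_pos: [0.5312, -0.1042, 0.1737]
orientation: [[0.453, 0.892, -0.004], [0.892, -0.453, 0.0], [-0.001, -0.004, -1.0]]
contact_force: [-0.4, 0.8, 0.5]
width: 0.0618
```

```bash
python3 -c "
from h import *
d=take('wrist','w3')
go([.5325,-.1035,.114])
s=sense();O=np.array(s['orientation']);p=s['tcp_pos']
print(proj(d,[p+O@[0,0,.025],p+O@[.031,0,.02],p+O@[-.031,0,.02]]))
print(proj(d,[[.5325,-.1035,.12],[.5325,-.1035,.08]]))
print(p+O@[0,0,.055])
"
```

```text
off [ 1.1 -0.  61.4] norm 61 rot [0. 0. 0.] t 3.8 tcp [ 0.5321 -0.1045  0.1754] q [-0.08  0.51  0.22  1.9  -0.16  0.75  1.33] F [-0.4 -0.4 -0.4] w 0.0617
[[317.28396937 247.46354864]
 [374.6167841  251.69120811]
 [259.94682253 251.61715056]]
[[319.04029474 226.65958884]
 [318.81659424 207.63666545]]
[ 0.53200876 -0.10452149  0.12035715]
```

View pics/w3.png

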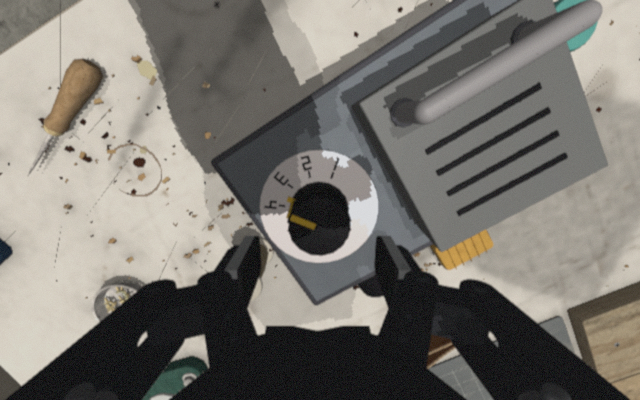

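Call:
send_rows:
  offset:
    - [1,-0.5,25]
    - [1,-0.5,45]
    - [1,-0.5,60]
    - [1,-0.5,61]
  rot:
    - [0,0,0]
    - [0,0,0]
    - [0,0,0]
    - [0,0,0]
  fingers: [62,62,62,62]

```text
time_s: 4.3
tcp_pos: [0.5325, -0.1037, 0.1145]
orientation: [[0.454, 0.891, -0.0], [0.891, -0.454, 0.0], [-0.0, -0.0, -1.0]]
contact_force: [0.3, -0.6, 0.5]
width: 0.0622
```

Call:
send_rows:
  offset:
    - [0,0,0]
    - [0,0,0]
    - [0,0,0]
    - [0,0,0]
    - [0,0,0]
  rot:
    - [0,0,0]
    - [0,0,0]
    - [0,0,0]
    - [0,0,0]
    - [0,0,0]
  fingers: [38,38,38,38,38]
  force: 30

```text
time_s: 4.92
tcp_pos: [0.5327, -0.104, 0.1153]
orientation: [[0.454, 0.891, 0.001], [0.891, -0.454, -0.0], [0.0, 0.001, -1.0]]
contact_force: [-1.1, -0.2, 6.1]
width: 0.041
```

Call:
send_rows:
  offset:
    - [0,0,0]
    - [0,0,0]
    - [0,0,0]
    - [0,0,0]
    - [0,0,0]
  rot:
    - [0,0,0.12]
    - [0,0,0.27]
    - [0,0,0.42]
    - [0,0,0.57]
    - [0,0,0.72]
  fingers: [38,38,38,38,38]

```text
time_s: 5.55
tcp_pos: [0.5325, -0.1042, 0.1154]
orientation: [[0.931, 0.366, 0.001], [0.366, -0.931, -0.0], [0.001, 0.0, -1.0]]
contact_force: [-3.4, -2.1, 5.9]
width: 0.0412
```

Call:
send_rows:
  offset:
    - [0,0,0]
    - [0,0,0]
    - [0,0,0]
    - [0,0,0]
  rot:
    - [0,0,0.12]
    - [0,0,0.18]
    - [0,0,0.18]
    - [0,0,0.18]
  fingers: [38,38,38,38]

```text
time_s: 6.05
tcp_pos: [0.5324, -0.1042, 0.1153]
orientation: [[0.98, 0.198, 0.001], [0.198, -0.98, -0.0], [0.001, 0.0, -1.0]]
contact_force: [-3.5, -2.0, 7.6]
width: 0.041
```

Call:
send_rows:
  offset:
    - [0,0,0]
    - [0,0,0]
    - [0,0,0]
    - [0,0,-30]
    - [0,0,-70]
  rot:
    - [0,0,0]
    - [0,0,0]
    - [0,0,0]
    - [0,0,0]
    - [0,0,0]
  fingers: [62,62,62,62,62]

```text
time_s: 6.68
tcp_pos: [0.5319, -0.1037, 0.1846]
orientation: [[0.98, 0.199, -0.002], [0.199, -0.98, -0.0], [-0.002, -0.0, -1.0]]
contact_force: [0.6, 0.7, 0.9]
width: 0.062
```

```bash
python3 -c "
from h import *
d=take('wrist','w4')
go([.5325,-.1035,.114])
i=cv2.imread('pics/w4.png')[120:290,220:420]; cv2.imwrite('pics/w4c.png',cv2.resize(i,None,fx=3.5,fy=3.5,interpolation=cv2.INTER_CUBIC))
"
```

```text
off [-1.2 -1.4 75.5] norm 76 rot [0. 0. 0.] t 6.725 tcp [ 0.5337 -0.1046  0.1895] q [-0.29  0.53  0.52  1.9  -0.36  0.79  0.62] F [ 4.4 -1.   6.8] w 0.0621
```

View pics/w4c.png

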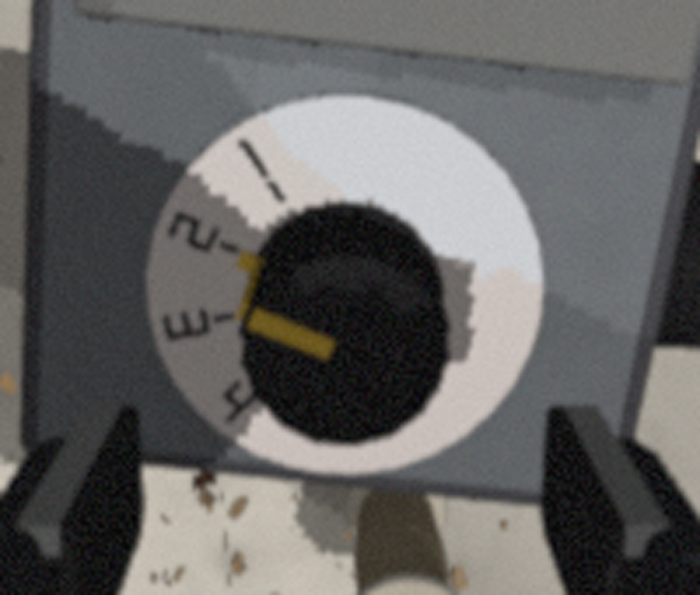

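```bash
python3 - <<'E'
from h import *
d=take("wrist","w5"); yaw=.087
P=lambda uv,z: atz(d,(220+uv[0]/3.5,120+uv[1]/3.5),z)[:2]
A=lambda v: np.degrees(np.arctan2(v[1],v[0])-yaw)%360
pc=P((345,284),.081); tc=P((345,341),.12) ; print(pc,tc)
for n,uv in dict(n1=(278,193),n2=(230,247),n3=(224,317),n4=(255,397)).items(): print(n,A(P(uv,.081)-pc),A(P(uv,.081)-tc))
for z in(.08,.083):print("foot",A(P((248,260),z)-pc),A(P((248,260),z)-tc))
print("topline",A(P((252,316),.12)-P((333,349),.12)),A(P((252,316),.12)-P((345,325),.12)))
go([0,0,0])
E
```

```text
[ 0.53581911 -0.10406997] [ 0.53551426 -0.10421853]
n1 131.5607861649165 130.89776783424963
n2 167.7462988820457 167.37723969876535
n3 202.29493505641037 202.30938685299552
n4 239.17888083961174 239.5032501208014
foot 172.54132839365084 172.15372509940715
foot 170.41585957322445 170.00117258135157
topline 162.81373767532222 180.4812162939334
off [-503.4 -208.3  185. ] norm 575 rot [0. 0. 0.] t 6.775 tcp [ 0.5338 -0.1043  0.1876] q [-0.29  0.53  0.51  1.9  -0.36  0.79  0.63] F [-0.3 -0.2 -0.3] w 0.0622
```

View pics/w5.png

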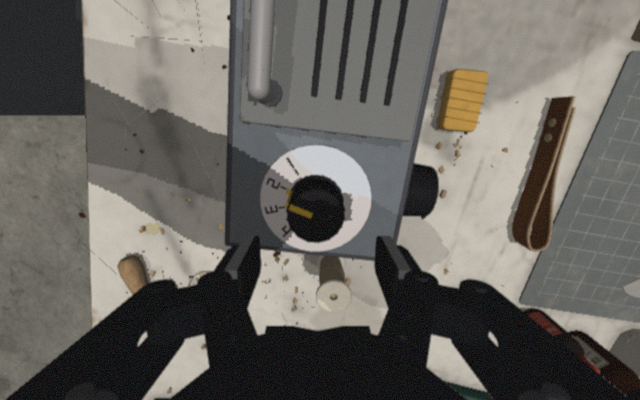

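Call:
send_rows:
  offset:
    - [0,-1,30]
    - [0,-1,55]
    - [0,-1,71]
    - [0,-1,72]
    - [0,-1,72]
  rot:
    - [0,0,0]
    - [0,0,0]
    - [0,0,0]
    - [0,0,0]
    - [0,0,0]
  fingers: [62,62,62,62,50]

```text
time_s: 7.4
tcp_pos: [0.5324, -0.103, 0.1128]
orientation: [[0.98, 0.198, 0.001], [0.198, -0.98, -0.0], [0.001, 0.0, -1.0]]
contact_force: [0.6, -0.0, 0.4]
width: 0.0499
```

```bash
cat > tq.py <<'E'
from h import *
s=sense(); print("tq",np.round(s["torque"],3),"F",np.round(s["contact_force"],1),"a",np.degrees(np.arctan2(s["orientation"][1][0],s["orientation"][0][0])),"w",s["width"],s["tcp_pos"],s["time_s"])
E
python3 tq.py
```

```text
tq [ 0.015 -0.003  0.059] F [ 0.6 -0.   0.4] a 11.44676046338733 w 0.04990020306181704 [ 0.5324135  -0.10300036  0.11282331] 7.4
```

Call:
send_rows:
  offset:
    - [0,0,0]
    - [0,0,0]
    - [0,0,0]
  rot:
    - [0,0,0]
    - [0,0,0]
    - [0,0,0]
  fingers: [38,38,38]

```text
time_s: 7.78
tcp_pos: [0.5322, -0.103, 0.1132]
orientation: [[0.98, 0.198, 0.001], [0.198, -0.98, 0.0], [0.001, 0.0, -1.0]]
contact_force: [-4.0, -0.0, 6.9]
width: 0.0412
```

```bash
python3 tq.py
```

```text
tq [-0.11   0.815 -0.015] F [-4.  -0.   6.9] a 11.448239860380456 w 0.041229300446723065 [ 0.53221118 -0.10298165  0.11323305] 7.775
```

Call:
send_rows:
  offset:
    - [0,0,0]
    - [0,0,0]
  rot:
    - [0,0,-0.1]
    - [0,0,-0.1]
  fingers: [38,38]

```text
time_s: 8.02
tcp_pos: [0.5321, -0.103, 0.1132]
orientation: [[0.955, 0.297, 0.001], [0.297, -0.955, 0.0], [0.001, 0.0, -1.0]]
contact_force: [-3.8, -0.5, 5.8]
width: 0.0412
```

```bash
python3 tq.py
```

```text
tq [-0.048  0.872 -0.051] F [-3.8 -0.5  5.8] a 17.265384519852017 w 0.041195612144703804 [ 0.53212469 -0.10300332  0.11322745] 8.025
```

Call:
send_rows:
  offset:
    - [0,0,0]
    - [0,0,0]
  rot:
    - [0,0,0.1]
    - [0,0,0.1]
  fingers: [38,38]

```text
time_s: 8.28
tcp_pos: [0.5322, -0.103, 0.1132]
orientation: [[0.98, 0.197, 0.001], [0.197, -0.98, -0.0], [0.001, 0.0, -1.0]]
contact_force: [-3.7, -0.9, 7.4]
width: 0.041
```

```bash
python3 tq.py
```

```text
tq [-0.133  0.855  0.012] F [-3.7 -0.9  7.4] a 11.355867725130745 w 0.04103934035638441 [ 0.53218352 -0.10296854  0.11320058] 8.275
```

Call:
send_rows:
  offset:
    - [0,0,0]
    - [0,0,0]
  rot:
    - [0,0,0.1]
    - [0,0,0.1]
  fingers: [38,38]

```text
time_s: 8.52
tcp_pos: [0.5323, -0.103, 0.1132]
orientation: [[0.995, 0.098, 0.001], [0.098, -0.995, -0.0], [0.001, 0.0, -1.0]]
contact_force: [-3.6, -0.7, 7.6]
width: 0.0411
```

```bash
python3 tq.py
```

```text
tq [-0.211  0.817 -0.012] F [-3.6 -0.7  7.6] a 5.63056850115556 w 0.041127750600021586 [ 0.53225445 -0.1029588   0.11322296] 8.525
```

Call:
send_rows:
  offset:
    - [0,0,0]
    - [0,0,0]
    - [0,0,-2]
    - [0,0,-35]
    - [0,0,-72]
  rot:
    - [0,0,0]
    - [0,0,0]
    - [0,0,0]
    - [0,0,0]
    - [0,0,0]
  fingers: [62,62,62,62,62]

```text
time_s: 9.15
tcp_pos: [0.5318, -0.1029, 0.185]
orientation: [[0.995, 0.1, -0.001], [0.1, -0.995, -0.0], [-0.001, 0.0, -1.0]]
contact_force: [0.9, -0.7, 0.0]
width: 0.062
```

Call:
send_rows:
  offset:
    - [0,0,0]
  rot:
    - [0,0,0]
  fingers: [62]

```text
time_s: 9.28
tcp_pos: [0.5332, -0.103, 0.1866]
orientation: [[0.995, 0.1, 0.004], [0.1, -0.995, -0.0], [0.004, 0.0, -1.0]]
contact_force: [-0.3, -0.3, -0.2]
width: 0.0618
```

```bash
python3 -c "
from h import *
import pickle
s=sense();d=take('wrist','w6');pickle.dump(d,open('w6.pkl','wb'))
go([.5325,-.1035,.114])
i=cv2.imread('pics/w6.png')[120:290,220:420]; cv2.imwrite('pics/w6c.png',cv2.resize(i,None,fx=3.5,fy=3.5,interpolation=cv2.INTER_CUBIC))
"
```

```text
off [-0.4  0.8 71.2] norm 71 rot [0. 0. 0.] t 9.325 tcp [ 0.5326 -0.1027  0.1852] q [-0.31  0.55  0.55  1.91 -0.39  0.79  0.55] F [-0.4  0.3 -0.3] w 0.0615
```

View pics/w6c.png

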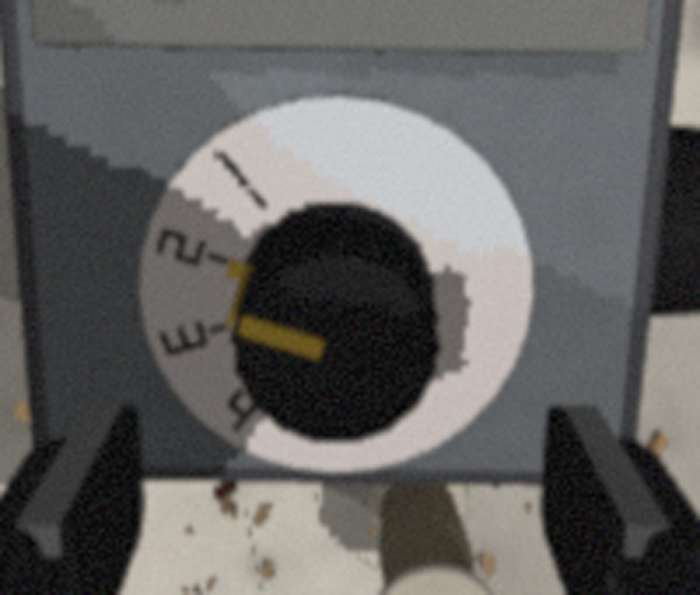

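```bash
python3 - <<'E'
from h import *
import pickle
d=pickle.load(open("w6.pkl","rb")); yaw=.087
P=lambda uv,z: atz(d,(220+uv[0]/3.5,120+uv[1]/3.5),z)[:2]
A=lambda v: np.degrees(np.arctan2(v[1],v[0])-yaw)%360
pc=P((335,284),.081); print(pc)
for n,uv in dict(n1=(264,206),n2=(216,259),n3=(217,329),n4=(253,405)).items(): print(n,A(P(uv,.081)-pc))
print("foot",A(P((238,271),.083)-pc),"topline",A(P((243,327),.12)-P((323,350),.12)))
E
```

```text
[ 0.53291468 -0.10194291]
n1 131.66907256984746
n2 168.26800196824877
n3 202.43064368507495
n4 237.73819486085193
foot 171.17127671855673 topline 163.5693074204859
```

```bash
python3 - <<'E'
from h import *
e=np.array([.529,-.035,.087]); R=Ro.from_euler('z',e[2]).as_matrix()
b=R@[-.037,.045,0]+[e[0],e[1],.16]; print("bar",b)
go(b+[-.03,0,.1],down(e[2]))
E
```

```text
bar [0.48822988 0.00661486 0.16      ]
off [ -62.9 -116.2  -74.9] norm 152 rot [-0.    -0.002  0.013] t 9.325 tcp [ 0.5326 -0.1027  0.1852] q [-0.31  0.55  0.55  1.91 -0.39  0.79  0.55] F [-0.4  0.3 -0.3] w 0.0615
```

Call:
send_rows:
  offset:
    - [0,0,-50]
    - [-10,-20,-75]
    - [-40,-70,-75]
    - [-63,-116,-75]
    - [-63,-116,-75]
  rot:
    - [0,0,0]
    - [0,0,0.013]
    - [0,0,0.013]
    - [0,0,0.013]
    - [0,0,0.013]
  fingers: [50,50,50,50,50]
  force: 20

```text
time_s: 9.95
tcp_pos: [0.4562, 0.0095, 0.2586]
orientation: [[0.996, 0.092, -0.002], [0.092, -0.996, 0.001], [-0.002, -0.001, -1.0]]
contact_force: [-0.4, -0.5, -0.2]
width: 0.0498
```

Call:
send_rows:
  offset:
    - [0,0,0]
    - [0,0,0]
  rot:
    - [0,0,0]
    - [0,0,0]
  fingers: [50,50]

```text
time_s: 10.2
tcp_pos: [0.4582, 0.0053, 0.259]
orientation: [[0.996, 0.085, -0.0], [0.085, -0.996, -0.001], [-0.0, 0.001, -1.0]]
contact_force: [0.0, 0.3, -0.7]
width: 0.0502
```

```bash
python3 - <<'E'
from h import *
d=take("wrist","w7")
e=np.array([.529,-.035,.087]); R=Ro.from_euler('z',e[2]).as_matrix()
for y in(.015,.045,.075): print(proj(d,R@[-.037,y,0]+[e[0],e[1],.16]))
for t in('cover_grip','cover'): print(t,[(b['point'],b['conf'],atz(d,b['point'],.16)) for b in boxes_of(t,'wrist')][:2])
o=outline_of('cover_grip','wrist'); m=o[0]["mask"]; ys,xs=np.nonzero(m); print(o[0]["conf"],xs.min(),xs.max(),ys.min(),ys.max())
go([.488,.0066,.166],down(e[2]))
E
```

```text
[[351.93422644 239.88213342]]
[[353.14165115 206.29448198]]
[[354.44082968 170.15445984]]
cover_grip [([388.3, 186.2], 0.87, array([0.51426311, 0.02586231, 0.16      ]))]
cover [([385.4, 186.8], 0.6, array([0.5120226 , 0.02517251, 0.16      ]))]
0.65 327 452 132 252
off [30.   1.6 93.1] norm 98 rot [ 0.     0.    -0.001] t 10.4 tcp [0.458  0.0057 0.2592] q [-0.66  0.3   0.65  2.04 -0.24  0.87  0.2 ] F [0.4 0.3 0.3] w 0.0503
```

View pics/w7.png

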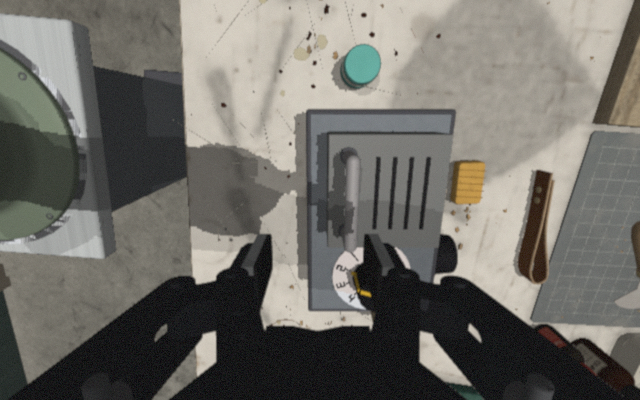

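Call:
send_rows:
  offset:
    - [29,-1.5,20]
    - [29,-1.5,50]
    - [29,-1.5,80]
    - [29,-1.5,90]
    - [29,-1.5,90]
  rot:
    - [0,0,0]
    - [0,0,0]
    - [0,0,0]
    - [0,0,0]
    - [0,0,0]
  fingers: [50,50,50,50,50]

```text
time_s: 11.02
tcp_pos: [0.4867, 0.01, 0.1694]
orientation: [[0.996, 0.086, -0.001], [0.086, -0.996, -0.0], [-0.001, 0.0, -1.0]]
contact_force: [-0.2, 0.2, 1.0]
width: 0.0498
```

Call:
send_rows:
  offset:
    - [0,0,0]
    - [0,0,0]
    - [0,0,0]
    - [0,0,0]
    - [0,0,0]
  rot:
    - [0,0,0]
    - [0,0,0]
    - [0,0,0]
    - [0,0,0]
    - [0,0,0]
  fingers: [5,5,5,5,5]
  force: 20

```text
time_s: 11.65
tcp_pos: [0.4856, 0.0103, 0.1699]
orientation: [[0.996, 0.087, -0.002], [0.087, -0.996, 0.001], [-0.002, -0.001, -1.0]]
contact_force: [-10.2, 0.3, 14.9]
width: 0.0102
```

```bash
python3 tq.py; python3 -c "
from h import *
take('wrist','w8');take('scene','s8')"
```

```text
tq [-0.103  2.384 -0.061] F [-10.2   0.3  14.9] a 4.974918546527284 w 0.010230346855027064 [0.48558468 0.01031017 0.16985596] 11.65
```

View pics/w8.png

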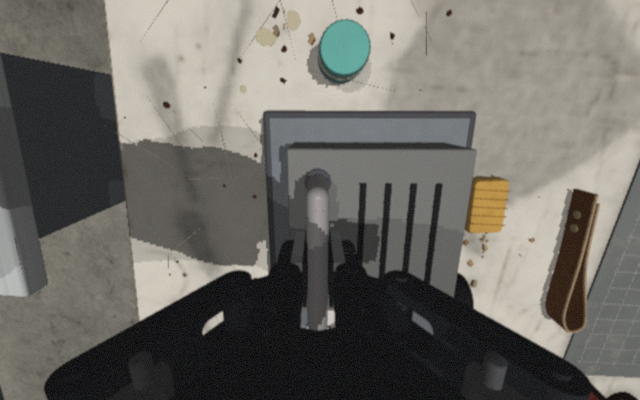

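View pics/s8.png

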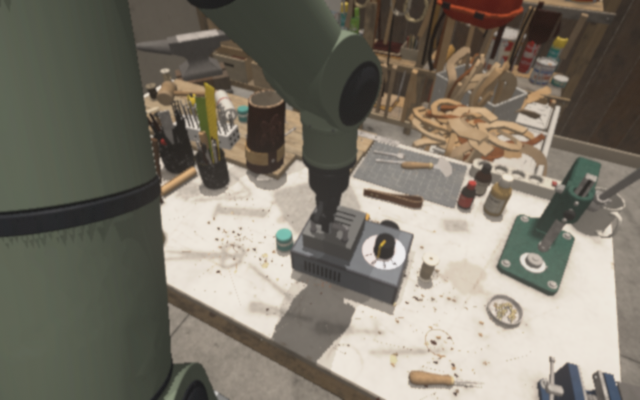

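```bash
python3 -c "
import numpy as np
for t in np.arange(0,1.76,.05): print(round(t,2),np.round([-92*np.cos(t)+80*np.sin(t)+92, -(92*np.sin(t)+80*np.cos(t)-80)],1))"
```

```text
0.0 [ 0. -0.]
0.05 [ 4.1 -4.5]
0.1 [ 8.4 -8.8]
0.15 [ 13.  -12.8]
0.2 [ 17.7 -16.7]
0.25 [ 22.7 -20.3]
0.3 [ 27.8 -23.6]
0.35 [ 33.  -26.7]
0.4 [ 38.4 -29.5]
0.45 [ 44.  -32.1]
0.5 [ 49.6 -34.3]
0.55 [ 55.4 -36.3]
0.6 [ 61.2 -38. ]
0.65 [ 67.2 -39.4]
0.7 [ 73.2 -40.5]
0.75 [ 79.2 -41.2]
0.8 [ 85.3 -41.7]
0.85 [ 91.4 -41.9]
0.9 [ 97.5 -41.8]
0.95 [103.6 -41.4]
1.0 [109.6 -40.6]
1.05 [115.6 -39.6]
1.1 [121.6 -38.3]
1.15 [127.4 -36.7]
1.2 [133.2 -34.7]
1.25 [138.9 -32.5]
1.3 [144.5 -30. ]
1.35 [149.9 -27.3]
1.4 [155.2 -24.3]
1.45 [160.3 -21. ]
1.5 [165.3 -17.4]
1.55 [170.1 -13.6]
1.6 [174.7  -9.6]
1.65 [179.   -5.4]
1.7 [183.2  -0.9]
1.75 [187.1   3.7]
```

First 0.5 rad.

Call:
send_rows:
  offset:
    - [7.5,-0.5,-8.8]
    - [16.5,-0.5,-16.7]
    - [26.5,-0.5,-23.6]
    - [37,-0.5,-29.5]
    - [48,-0.5,-34.3]
  rot:
    - [0,0,0]
    - [0,0,0]
    - [0,0,0]
    - [0,0,0]
    - [0,0,0]
  fingers: [5,5,5,5,5]

```text
time_s: 12.38
tcp_pos: [0.5343, 0.0147, 0.2043]
orientation: [[0.996, 0.087, -0.001], [0.087, -0.996, 0.0], [-0.001, -0.0, -1.0]]
contact_force: [-2.8, -2.1, -1.2]
width: 0.0101
```

```bash
python3 tq.py; python3 -c "
from h import *
take('wrist','w9')"
```

```text
tq [-0.438  0.663 -0.001] F [-2.8 -2.1 -1.2] a 4.968314739861371 w 0.010073126133213114 [0.53425991 0.01473444 0.20429494] 12.375
```

View pics/w9.png

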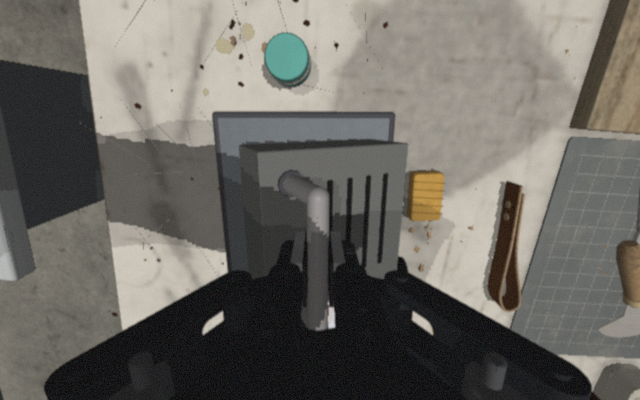

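Call:
send_rows:
  offset:
    - [11.6,0,-3.7]
    - [23.6,0,-6.2]
    - [35.7,0,-7.4]
    - [47.9,0,-7.5]
    - [60,0,-6.3]
  rot:
    - [0,0,0]
    - [0,0,0]
    - [0,0,0]
    - [0,0,0]
    - [0,0,0]
  fingers: [5,5,5,5,5]

```text
time_s: 13.05
tcp_pos: [0.595, 0.0203, 0.2097]
orientation: [[0.996, 0.087, -0.0], [0.087, -0.996, -0.0], [-0.0, 0.0, -1.0]]
contact_force: [-3.0, -1.9, -3.0]
width: 0.0104
```

```bash
python3 tq.py
```

```text
tq [-0.419  0.645  0.03 ] F [-3.  -1.9 -3. ] a 4.983209552302841 w 0.010446376988345833 [0.59500268 0.02027503 0.20971805] 13.05
```

Call:
send_rows:
  offset:
    - [12,0,2.3]
    - [23.6,0,5.9]
    - [34.9,0,10.6]
    - [45.6,0,16.3]
    - [55.7,0,23.2]
  rot:
    - [0,0,0]
    - [0,0,0]
    - [0,0,0]
    - [0,0,0]
    - [0,0,0]
  fingers: [5,5,5,5,5]

```text
time_s: 13.68
tcp_pos: [0.6503, 0.0252, 0.1861]
orientation: [[0.996, 0.087, -0.0], [0.087, -0.996, 0.0], [-0.0, -0.0, -1.0]]
contact_force: [-2.1, -0.2, 1.5]
width: 0.0102
```

Call:
send_rows:
  offset:
    - [9.4,0,7.8]
    - [14.2,0,12.6]
    - [14.2,0,12.6]
  rot:
    - [0,0,0]
    - [0,0,0]
    - [0,0,0]
  fingers: [5,5,5]

```text
time_s: 14.05
tcp_pos: [0.6641, 0.0264, 0.1737]
orientation: [[0.996, 0.087, -0.0], [0.087, -0.996, -0.0], [-0.0, 0.0, -1.0]]
contact_force: [0.7, 0.5, -0.0]
width: 0.0103
```

```bash
python3 tq.py;  python3 -c "
from h import *
take('wrist','w10');take('scene','s10')
i=cv2.imread('pics/s10.png')[130:330,230:450];cv2.imwrite('pics/s10c.png',cv2.resize(i,None,fx=3,fy=3))"
```

```text
tq [ 0.063 -0.024 -0.001] F [ 0.7  0.5 -0. ] a 4.987286247078031 w 0.01031118285816467 [0.66406902 0.02639931 0.17367221] 14.05
```

View pics/w10.png

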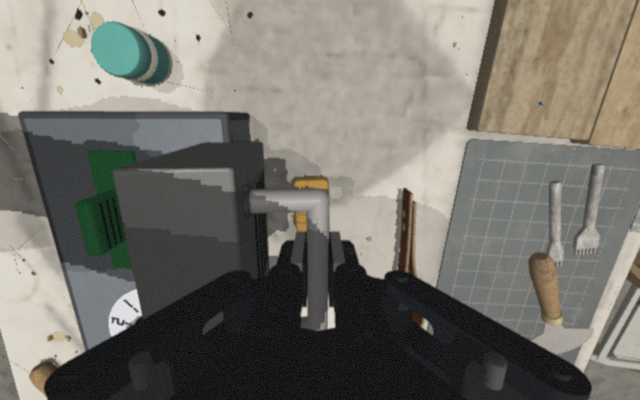

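View pics/s10c.png

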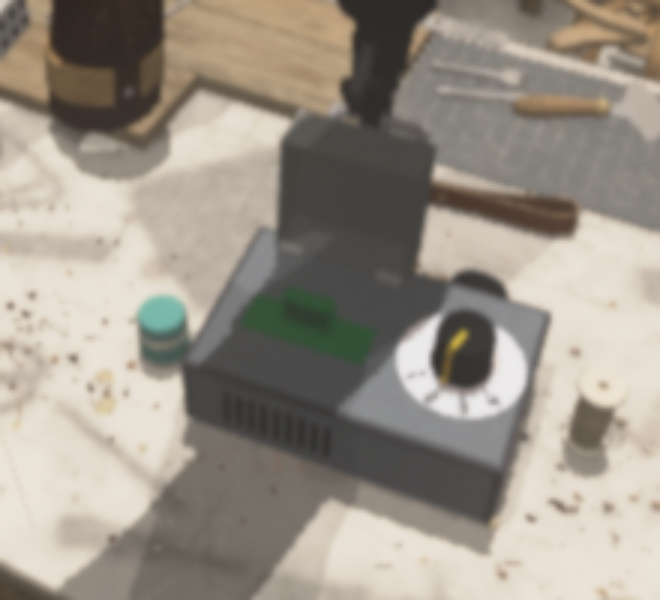

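Call:
send_rows:
  offset:
    - [0,0,0]
    - [0,0,0]
    - [1,0,0]
    - [1,0,-15]
    - [1,0,-40]
  rot:
    - [0,0,0]
    - [0,0,0]
    - [0,0,0]
    - [0,0,0]
    - [0,0,0]
  fingers: [23,23,23,23,23]

```text
time_s: 14.78
tcp_pos: [0.6646, 0.0263, 0.2149]
orientation: [[0.996, 0.087, -0.001], [0.087, -0.996, -0.0], [-0.001, 0.0, -1.0]]
contact_force: [0.4, -0.9, 0.0]
width: 0.0229
```

Call:
send_rows:
  offset:
    - [0,0,-40]
    - [0,0,-85]
    - [0,0,-100]
    - [0,0,-100]
  rot:
    - [0,0,0]
    - [0,0,0]
    - [0,0,0]
    - [0,0,0]
  fingers: [23,23,23,23]

```text
time_s: 15.28
tcp_pos: [0.665, 0.0263, 0.3153]
orientation: [[0.996, 0.087, 0.002], [0.087, -0.996, 0.0], [0.002, -0.0, -1.0]]
contact_force: [-0.9, 0.2, -0.5]
width: 0.0233
```

```bash
python3 tq.py;  python3 -c "
from h import *
e=np.array([.528,-.035,.087]); R=Ro.from_euler('z',e[2]).as_matrix()
p=R@[-.012-.03,.045,0]+[e[0],e[1],.31]
go(p,down(e[2]))
d=take('scene','s11')
i=cv2.imread('pics/s11.png')[130:330,230:450];cv2.imwrite('pics/s11c.png',cv2.resize(i,None,fx=3,fy=3))"
```

```text
tq [-0.004  0.036  0.03 ] F [-0.9  0.2 -0.5] a 4.982838003282448 w 0.023280839544952654 [0.66503529 0.02633136 0.31525952] 15.275
off [-183.9    4.2    4.9] norm 184 rot [-0.    -0.002 -0.   ] t 15.275 tcp [0.665  0.0263 0.3153] q [-0.48  0.61  0.59  1.44 -0.35  1.21  0.24] F [-0.9  0.2 -0.5] w 0.0233
```

View pics/s11c.png

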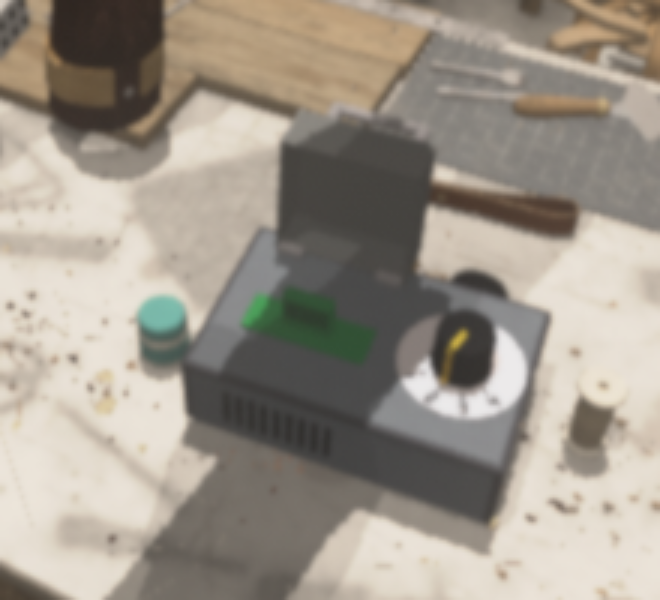

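Call:
send_rows:
  offset:
    - [-45,1,0]
    - [-90,2,0]
    - [-135,3,0]
    - [-180,4,0]
    - [-184,4,5]
  rot:
    - [0,0,0]
    - [0,0,0]
    - [0,0,0]
    - [0,0,0]
    - [0,0,0]
  fingers: [50,50,50,50,50]

```text
time_s: 15.95
tcp_pos: [0.4794, 0.0063, 0.3085]
orientation: [[0.996, 0.087, -0.002], [0.087, -0.996, 0.001], [-0.001, -0.001, -1.0]]
contact_force: [1.1, -0.7, 0.1]
width: 0.05
```

Call:
send_rows:
  offset:
    - [0,0,20]
    - [0,0,40]
    - [0,0,40]
    - [0,0,40]
  rot:
    - [0,0,0]
    - [0,0,0]
    - [0,0,0]
    - [0,0,0]
  fingers: [50,50,50,50]

```text
time_s: 16.45
tcp_pos: [0.4822, 0.0063, 0.2692]
orientation: [[0.996, 0.087, -0.0], [0.087, -0.996, -0.001], [-0.0, 0.0, -1.0]]
contact_force: [0.5, -0.3, 1.8]
width: 0.0502
```

```bash
python3 tq.py;  python3 -c "
from h import *
import pickle
d=take('wrist','w12'); pickle.dump(d,open('w12.pkl','wb'))
for e in ([.528,-.035,.087],):
  e=np.array(e); R=Ro.from_euler('z',e[2]).as_matrix()
  X=lambda x,y,z:R@[x/1000,y/1000,0]+[e[0],e[1],z/1000]
  print('tabtop',np.round(proj(d,[X(-12+a,45+b,118) for a,b in((0,0),(-6,20),(6,20),(6,-20),(-6,-20))]),1).tolist())
  print('flange',np.round(proj(d,[X(-12+a,45+b,84) for a,b in((-17,49),(17,49),(17,-49),(-17,-49))]),1).tolist())
go(X(-12,45,105))
o=outline_of('cassette','wrist');print([(q['conf'],q['point']) for q in o])
"
```

```text
tq [-0.013 -0.012  0.   ] F [ 0.5 -0.3  1.8] a 4.971340363173184 w 0.05018431185759436 [0.48216894 0.0063131  0.2692479 ] 16.45
tabtop [[346.8, 188.8], [341.2, 169.0], [353.5, 169.0], [352.1, 207.8], [340.3, 207.8]]
flange [[328.9, 136.2], [360.9, 136.1], [357.2, 222.1], [328.0, 222.1]]
off [3.000e+01 1.000e-01 1.645e+02] norm 167 rot [0. 0. 0.] t 16.5 tcp [0.4822 0.0063 0.2695] q [-0.64  0.33  0.64  1.97 -0.25  0.92  0.21] F [ 0.6 -0.2  0. ] w 0.0501
[(0.86, [341.3, 177.1])]
```

View pics/w12.png

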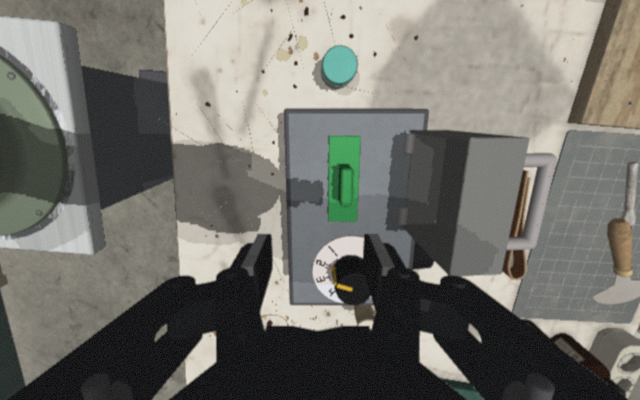

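Call:
send_rows:
  offset:
    - [15,0,30]
    - [30,0,60]
    - [30,0,95]
    - [30,0,125]
    - [30,0,140]
  rot:
    - [0,0,0]
    - [0,0,0]
    - [0,0,0]
    - [0,0,0]
    - [0,0,0]
  fingers: [50,50,50,50,50]

```text
time_s: 17.18
tcp_pos: [0.5116, 0.009, 0.1282]
orientation: [[0.996, 0.087, -0.001], [0.087, -0.996, -0.0], [-0.001, 0.0, -1.0]]
contact_force: [0.4, 0.6, 1.5]
width: 0.0499
```

Call:
send_rows:
  offset:
    - [0,0,12]
    - [0,0,16]
    - [0,0,16]
  rot:
    - [0,0,0]
    - [0,0,0]
    - [0,0,0]
  fingers: [50,50,50]

```text
time_s: 17.55
tcp_pos: [0.512, 0.009, 0.1135]
orientation: [[0.996, 0.087, 0.001], [0.087, -0.996, 0.0], [0.001, -0.0, -1.0]]
contact_force: [-0.5, 0.6, 0.5]
width: 0.0499
```

```bash
python3 tq.py;  python3 -c "
from h import *
d=take('wrist','w13')"
```

```text
tq [-0.001 -0.003 -0.002] F [-0.5  0.6  0.5] a 4.982475339629351 w 0.04993422005637563 [0.51202268 0.00903204 0.11350348] 17.55
```

View pics/w13.png

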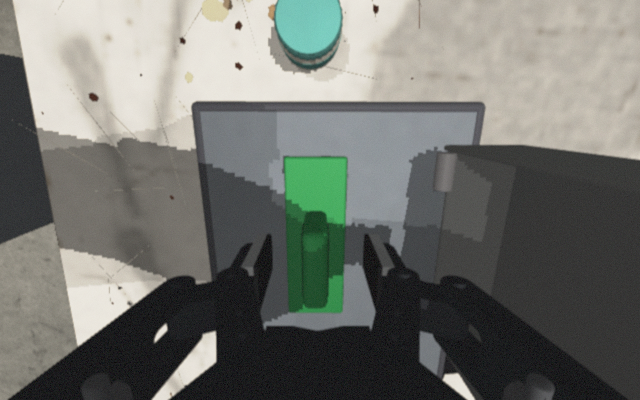

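Call:
send_rows:
  offset:
    - [-0.8,0,-1]
    - [-0.8,0,-1]
    - [-0.8,0,-1]
    - [-0.8,0,-1]
    - [-0.8,0,-1]
  rot:
    - [0,0,0]
    - [0,0,0]
    - [0,0,0]
    - [0,0,0]
    - [0,0,0]
  fingers: [6,6,6,6,6]
  force: 45

```text
time_s: 18.23
tcp_pos: [0.5111, 0.009, 0.1145]
orientation: [[0.996, 0.087, 0.0], [0.087, -0.996, 0.0], [0.0, -0.0, -1.0]]
contact_force: [-2.4, -0.5, 8.2]
width: 0.0113
```

```bash
python3 tq.py
```

```text
tq [ 0.109  0.355 -0.009] F [-2.4 -0.5  8.2] a 4.979636457960216 w 0.011320067557859647 [0.51105861 0.00900412 0.11452459] 18.225
```

Call:
send_rows:
  offset:
    - [0,0,-5]
    - [0,0,-15]
    - [0,0,-28]
    - [0,0,-42]
    - [0,0,-56]
  rot:
    - [0,0,0]
    - [0,0,0]
    - [0,0,0]
    - [0,0,0]
    - [0,0,0]
  fingers: [6,6,6,6,6]

```text
time_s: 18.85
tcp_pos: [0.511, 0.009, 0.1713]
orientation: [[0.996, 0.087, 0.0], [0.087, -0.996, 0.0], [0.0, -0.0, -1.0]]
contact_force: [0.1, -0.2, -1.3]
width: 0.0112
```

```bash
python3 tq.py
```

```text
tq [0.027 0.004 0.059] F [ 0.1 -0.2 -1.3] a 4.979814182081432 w 0.01123282932368644 [0.5109965  0.00895889 0.1712794 ] 18.85
```

Call:
send_rows:
  offset:
    - [0,0,-15]
    - [0,0,-33]
    - [0,0,-53]
    - [0,0,-74]
    - [0,0,-94]
  rot:
    - [0,0,0]
    - [0,0,0]
    - [0,0,0]
    - [0,0,0]
    - [0,0,0]
  fingers: [6,6,6,6,6]

```text
time_s: 19.48
tcp_pos: [0.5108, 0.0088, 0.2654]
orientation: [[0.996, 0.087, 0.0], [0.087, -0.996, -0.0], [0.0, 0.0, -1.0]]
contact_force: [0.2, 0.2, -1.1]
width: 0.0113
```

```bash
python3 tq.py;  python3 -c "
from h import *
s=sense(); go(s['tcp_pos']+[-.03,0,0],down(0))
d=take('wrist','w14');take('scene','s14')
i=cv2.imread('pics/s14.png')[110:310,230:450];cv2.imwrite('pics/s14c.png',cv2.resize(i,None,fx=3,fy=3))"
```

```text
tq [-0.014  0.004 -0.   ] F [ 0.2  0.2 -1.1] a 4.9745159083920845 w 0.011316713783147612 [0.51083201 0.0088486  0.26544255] 19.475
off [-29.9  -2.6  -0. ] norm 30 rot [ 0.    -0.     0.087] t 19.475 tcp [0.5108 0.0088 0.2654] q [-0.62  0.39  0.64  1.91 -0.28  0.93  0.24] F [ 0.2  0.2 -1.1] w 0.0113
```

View pics/w14.png

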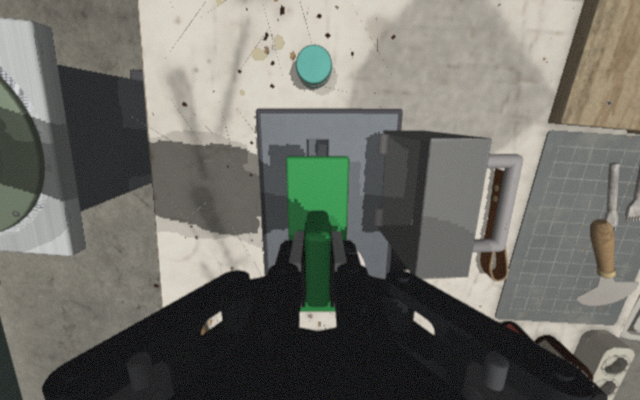

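View pics/s14c.png

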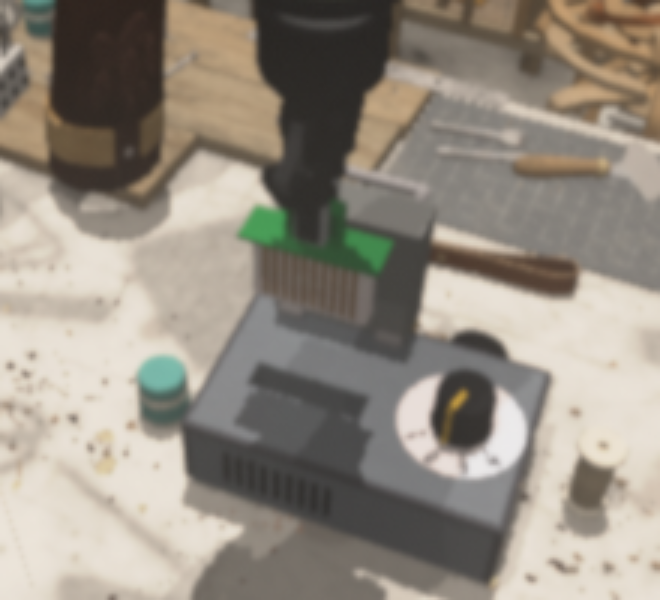

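Call:
send_rows:
  offset:
    - [-8,-1,-5]
    - [-18,-2,-15]
    - [-28,-2.5,-20]
    - [-30,-2.6,-20]
    - [-30,-2.6,-20]
  rot:
    - [0,0,0.02]
    - [0,0,0.05]
    - [0,0,0.08]
    - [0,0,0.087]
    - [0,0,0.087]
  fingers: [6,6,6,6,6]

```text
time_s: 20.2
tcp_pos: [0.4806, 0.0091, 0.2838]
orientation: [[1.0, 0.0, -0.0], [0.0, -1.0, -0.0], [-0.0, 0.0, -1.0]]
contact_force: [0.6, -0.4, -1.6]
width: 0.0113
```

Call:
send_rows:
  offset:
    - [0,0,0]
    - [0,0,0]
    - [0,0,0]
    - [0,0,0]
  rot:
    - [0,0,0]
    - [0,0,0]
    - [0,0,0]
    - [0,0,0]
  fingers: [6,6,6,6]

```text
time_s: 20.7
tcp_pos: [0.4809, 0.0089, 0.2841]
orientation: [[1.0, -0.0, -0.0], [-0.0, -1.0, -0.0], [-0.0, 0.0, -1.0]]
contact_force: [-0.8, 0.5, -0.7]
width: 0.0114
```

```bash
python3 tq.py;  python3 -c "
from h import *
s=sense(); print(np.round(s['orientation'],4).tolist())
d=take('wrist','w15');D=take('scene','s15');T=take('top','t15')
i=cv2.imread('pics/s15.png')[110:310,230:450];cv2.imwrite('pics/s15c.png',cv2.resize(i,None,fx=3,fy=3))
i=cv2.imread('pics/t15.png')[100:300,240:480];cv2.imwrite('pics/t15c.png',cv2.resize(i,None,fx=3,fy=3))
e=np.array([.528,-.035,.087]); R=Ro.from_euler('z',e[2]).as_matrix()
for th in(1.5,1.57,1.65,1.75):
  x=-92*np.cos(th)+80*np.sin(th); z=92*np.sin(th)+80*np.cos(th)
  for y in (15,75):
    P=R@[(55+x)/1000,y/1000,0]+[e[0],e[1],.08+z/1000]
    print(th,y,((proj(D,P)-[230,110])*3).round(),((proj(T,P)-[240,100])*3).round(),proj(d,P).round())
"
```

```text
tq [ 0.048 -0.02   0.014] F [-0.8  0.5 -0.7] a -0.007271835429129467 w 0.011381697641547098 [0.48088446 0.00888314 0.28405618] 20.7
[[1.0, -0.0001, -0.0001], [-0.0001, -1.0, -0.0001], [-0.0001, 0.0001, -1.0]]
1.5 15 [[412. 189.]] [[372. 157.]] [[518. 222.]]
1.5 75 [[338. 170.]] [[284. 162.]] [[526. 152.]]
1.57 15 [[414. 189.]] [[371. 150.]] [[521. 219.]]
1.57 75 [[341. 170.]] [[284. 155.]] [[530. 151.]]
1.65 15 [[416. 190.]] [[369. 143.]] [[524. 216.]]
1.65 75 [[344. 171.]] [[283. 149.]] [[533. 149.]]
1.75 15 [[418. 192.]] [[367. 136.]] [[526. 212.]]
1.75 75 [[346. 174.]] [[282. 142.]] [[534. 147.]]
```

View pics/w15.png

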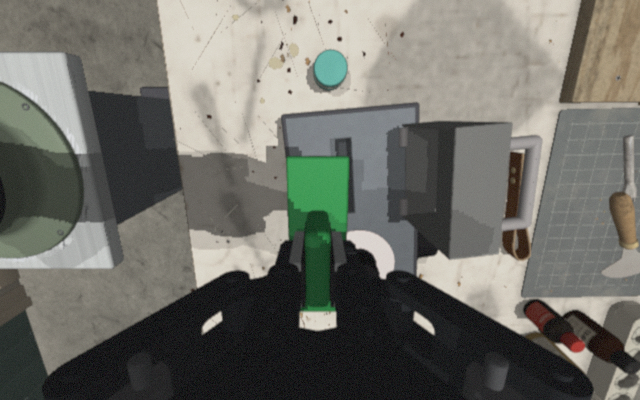

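View pics/s15c.png

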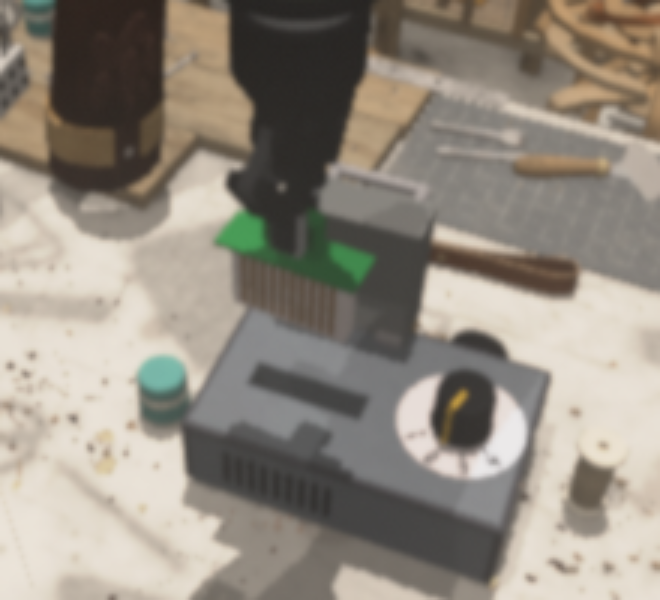

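View pics/t15c.png

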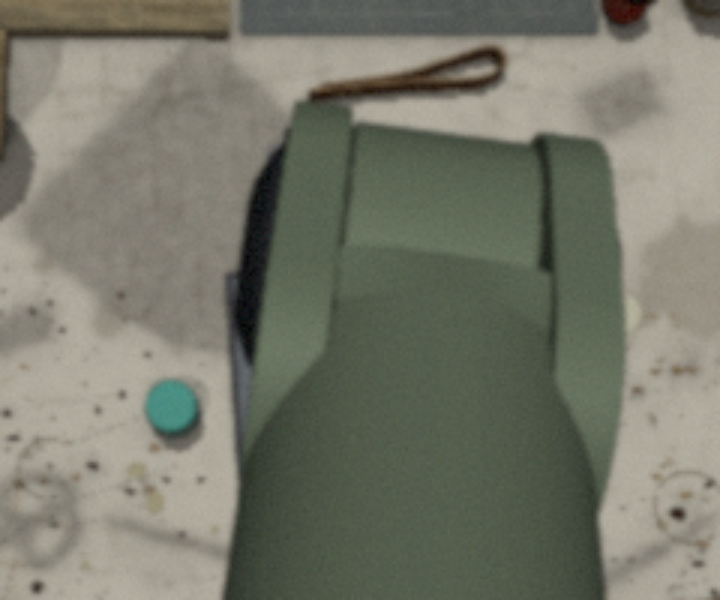

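```bash
python3 -c "
from plant import *
print(finish_job())"
```

```text
the job is handed in; nothing more can be done
None
```

I've handed the job in at about 21 s, with the dial at 2, the cover open and the gripper still holding the cassette. I have no verdict, as `finish_job()` reports none.

- **Dial:** I turned it 0.9 rad back to 2. When I nudged it 0.1 rad past 2 and let go, it sprang back to the same place, so the detent holds there. The last scene picture still shows the pointer at 2.
    - **What disagreed:** before I touched it, the pointer measured about halfway between 3 and 4, not on a number as described. My torque readings were too noisy to confirm the detent, so this rests on the spring-back.
- **Cover:** it stands at about 1.65 rad, just past upright, worked out from how far the bar moved. It stayed put after release, and the pictures fit that angle but could not measure it exactly.
- **Cassette:** it came straight up, and the force stayed low once it was lifting.
    - **Position:** its underside is about 11 cm above the deck, and it was moved 3 cm back from the cover.
    - **Orientation:** the tool's axes are within 0.01° of straight ahead. I only judged the cassette's own alignment by eye, to about 1°.
- **Bystanders:** the jar and spool look unmoved in the last pictures. The beeswax was hidden in those, but nothing came near it.

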